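# Charge a grinding jar by tipping one bay of the media tray

## Task

Charge the grinding jar: take its lid off and lay it flat on the worktop beside the jar, knob up, then pick up the divided tray by its handle and tip it over the corner of the bay that holds the three small balls, so that they and nothing else roll out through the gap in the rim into the jar. Set the tray back level in the middle of its mat with all the other pieces still in it, leave the jar open, and leave the wash bottle, the beaker and the screw-cap jar standing where they are.

Things in the scene. Friction and masses are not known exactly. Their poses are not given: they have to be found in the camera images.
- tray: White plastic tray, loose, 124 x 124 mm, 0.2-0.3 kg plus 0.25 kg of steel pieces. Origin: centre of its underside; x, y along its two dividers, z up. Walls and dividers 3 mm thick, 24 mm high, floor 3 mm thick; four bays 57 mm square inside, centred at (+-30, +-30) mm. Each bay's outer corner is cut off square to the diagonal and has a gap in the rim. Turned by up to 50 degrees on its mat
- tray_handle (a point): Grasp point in the tray's handle, on the tray's z axis 68 mm above its underside; axes as the tray's. The handle is a flat upright plate on the middle, 36 mm along the tray's x, 10 mm thick along its y (grasp across y, from above); its sides are free from 32 mm above the underside to its top at 94 mm
- mat: Black rubber mat, fixed, 150 x 150 mm and 3 mm thick, on which the tray stands. Origin: centre of its underside
- jar_mouth (a point): Centre of the mouth of the steel grinding jar, 50 mm above the worktop: an open round pot, fixed, 90 mm outside (band low down 94 mm), 76 mm inside, inner floor 6 mm up. Jar and mat stand one to the left and one to the right of the robot's middle, either way round
- jar_lid_knob (a point): Middle of the knob of the jar's loose steel lid (0.14-0.24 kg), z along the knob: a black upright cylinder 26 mm in diameter, 30 mm high. Below it a 90 mm disc, 7 mm thick, and under that a 68 mm boss, 4 mm deep, loose in the jar's mouth; the point is 26 mm above the boss's underside. At the start the lid is on the jar
- wash_bottle_center (a point): Squeeze wash bottle, bystander, loose: 63 x 92 mm, 182 mm high, with a thin spout; the point is on its axis half-way up. Keep clear
- beaker_center (a point): Empty glass beaker, bystander, loose: about 58 mm in diameter, 79 mm high; the point is on its axis half-way up
- screwcap_jar_center (a point): Clear jar with a black screw cap, bystander, loose: 61 mm in diameter, 100 mm high; the point is on its axis half-way up
- small_ball_0_center (a point): One of the three small steel balls, 16 mm in diameter, loose, all in one bay of the tray; its centre
- small_ball_1_center (a point): One of the three small steel balls, 16 mm in diameter, loose, all in one bay of the tray; its centre
- small_ball_2_center (a point): One of the three small steel balls, 16 mm in diameter, loose, all in one bay of the tray; its centre
- large_ball_0_center (a point): One of the two large steel balls, 22 mm in diameter, loose, both in one bay; its centre
- large_ball_1_center (a point): One of the two large steel balls, 22 mm in diameter, loose, both in one bay; its centre
- pin_0_center (a point): One of the two short steel pins (upright cylinders), 14 mm in diameter and 16 mm high, loose, both in one bay; its centre
- pin_1_center (a point): One of the two short steel pins (upright cylinders), 14 mm in diameter and 16 mm high, loose, both in one bay; its centre
- puck_center (a point): Steel puck, 24 mm in diameter and 10 mm high, loose, alone in its bay; its centre
- jar_lid: The jar's lid as a whole; origin at the centre of the underside of its boss (26 mm below the knob's middle)
- tray_lip (a point): Lip of the gap of the bay at +x, +y: on the diagonal, 67 mm from the tray's z axis, 6 mm above its underside. The other three gaps are alike (turn by 90 degrees). Gap 34 mm wide; the floor rises 3 mm over the last 12 mm to the lip. Balls stay put on a gentle slope and roll out over the lip at about 25-35 degrees of tilt to that corner; in the other bays they roll against walls and stay in
- pellet_cup: Small shallow metal cup, bystander, fixed to the worktop: 38 mm in diameter, 10 mm high; origin at the centre of its underside
- brush: Wooden brush, bystander, fixed to the worktop at its right edge, lying along the robot's x: 206 mm long, 26 mm wide, 17 mm high; origin near its middle
Mind the look-alikes: they are no part of the job. Leave any blue look-alike of the jar_lid alone.

How it is judged:
By the outcome, as a careful person would: the job done as asked, in the order asked, and still so for the second after the job is handed in, with the robot touching nothing.
It also fails if it takes over 72 s, if anything falls off the work surface, if the arm or the gripper's body presses on something with over 40 N, if the wrist force passes 120 N, or if a joint passes its speed limit or range.

## Robot

A 6-joint arm with a two-finger parallel gripper is mounted at the origin on a cart in front of the work surface, level with it; the furniture and walls round the work are solid. World frame = base frame: x ahead of the robot, y to its left, z up, the work surface at z = 0. Lengths are in mm, angles in rad, forces in N, time in s.
With the tool pointing down it reaches from about 325 to 900 mm from the base axis. Payload 6.1 kg.
Tool frame: the origin (TCP) lies at the very end of the fingers, on their centre line; the grasp point (between the pads) lies 19 mm behind it; z points along the fingers, y is the direction in which the jaws open and shut (so a half turn about z gives the same grasp; the last joint's range is limited). The gripper opens to 87 mm and grips with 3 to 60 N. Pads are 19 mm wide; open, the fingers measure 117 mm over their backs; the gripper's body (75 mm by 190 mm) begins 51 mm behind the grasp point.
Start: joints at [1.214, 0.22, 1.526, -0, 1.395, -0.126], TCP at [142.972, 608.42, 222.538] pointing down, gripper open.
Joint ranges: [-2.98, 2.98], [-0.91, 2.08], [0.09, 2.57], [-1.24, 4.39], [0.2, 2.65], [-2.68, 2.68]. Speed limits (rad/s): [2.57, 2.57, 3.01, 3.14, 3.14, 3.14].

## Interface

Orientations are given as a rotation vector (axis times angle).
In Python, from cell import sense, imaging, job_done gives the robot as it stands. The module is installed in compiled form; this text tells all that it offers.
- The arm moves only by the shell command python3 -m crank 'ROWS' [FORCE]. ROWS is JSON, a list of rows, each an object of numbers: "grip": the opening in per cent of the stroke, from 0 (shut) to 100 (fully open); "tx", "ty", "tz": the shift along the tool's x, y, z in m; "wx", "wy", "wz": the turn, a rotation vector about the tool's x, y, z in rad. In form: [{"grip": .., "tx": .., "ty": .., "tz": .., "wx": .., "wy": .., "wz": ..}, ...]. A call has exactly 8 rows; each row is the pose to reach, as a shift and turn from the pose commanded when the call began, along the tool's axes at that moment; what a row does not reach only later rows make up. A row lasts 1/8 s, in which the tool goes at most 62.5 mm and 10.7 degrees, less where a joint would pass 70% of its speed; a pose out of reach is approached as far as the arm can. A call with a gripper value outside its range is refused whole. The fingers move at their own pace and stop on an object; FORCE is the grip in N (left out, the last holds). Time passes only in rows, so rows that repeat a pose let the fingers close, or fill a call up. It gives the time, the measured TCP pose, the force and the opening at its end, in the units of the state.
- sense(): the state, without advancing time (a new reading comes with each control period).
- imaging.capture(name): name is "scene" or "top"; returns a dict with "frame" (384x512x3 uint8, red, green, blue), "intrinsics" (3x3 intrinsics, pixels), "D" ([k1, k2, p1, p2, k3] as OpenCV has them; the pictures are not rectified), "origin" and "attitude" of the camera in the world. Camera axes: x right, y up, looking along -z (the intrinsics and any distortion apply to the point x, -y, -z); pixel columns grow to the right and rows downward; lengths in mm; the calibration is good to about 2 mm. A picture is of the moment at which its call begins. There is no depth.
- job_done(): hands the job in, once; it reports no verdict.
The state is a dict: "t": time; "q": joint angles; "joint_vel": joint speeds; "joint_torque": joint torques, N m; "position": TCP position; "tcp_rot": TCP orientation; "force": force on the tool from outside, world axes, zero at the start; "moment": the same for the moment, N m; "grip_width": opening from 0.0 (shut) to 1.0 (fully open).
Only numpy, scipy, OpenCV 4.12 (cv2) and the standard library are available. Lean on these libraries where they do the work, as an engineer would, in place of code of your own. Each camera call takes 0.05 s, during which the arm holds its last target.

## Working session

There is one attempt and no reset: what is moved stays moved. The work goes in short steps, Python scripts to look and compute and a shell command to move; the robot and the scene stay as the last step left them, time stands still between calls to the robot, and variables do not carry over. Pictures are saved under pics/ and viewed, and the job is handed in when it is done.

```bash
mkdir -p pics; ls; cat > h.py <<'E'
import numpy as np,cv2
from scipy.spatial.transform import Rotation as R
from cell import sense,imaging
def cap(n,f):
    c=imaging.capture(n); cv2.imwrite(f'pics/{f}.png',cv2.cvtColor(c['frame'],cv2.COLOR_RGB2BGR))
    import pickle; pickle.dump(c,open(f'pics/{f}.pkl','wb')); return c
def load(f):
    import pickle; return pickle.load(open(f'pics/{f}.pkl','rb'))
def rotm(c):
    a=np.array(c['attitude'],float)
    return a if a.shape==(3,3) else R.from_rotvec(a).as_matrix()
def ray(c,uv):
    K=np.array(c['intrinsics'],float);D=np.array(c['D'],float)
    p=cv2.undistortPoints(np.array([[uv]],float),K,D)[0,0]
    d=rotm(c)@np.array([p[0],-p[1],-1.]); return np.array(c['origin'],float),d/np.linalg.norm(d)
def onz(c,uv,z):
    o,d=ray(c,uv); return o+d*(z-o[2])/d[2]
def proj(c,P):
    K=np.array(c['intrinsics'],float);D=np.array(c['D'],float)
    q=rotm(c).T@(np.array(P,float)-np.array(c['origin'],float)); q=np.array([q[0],-q[1],-q[2]])
    return cv2.projectPoints(q.reshape(1,1,3),np.zeros(3),np.zeros(3),K,D)[0][0,0]
E
python3 - <<'E'
from h import *
print(sense())
for n in('scene','top'):
    c=cap(n,n+'0'); print(n,c['intrinsics'],c['D'],c['origin'],c['attitude'])
E
```

```text
pics
{'t': 0.0, 'q': array([ 1.21389804e+00,  2.21226433e-01,  1.52760121e+00,  1.06420404e-05,
        1.39467354e+00, -1.26061880e-01]), 'joint_vel': array([ 0.00163389, -0.00026565, -0.00127293,  0.00069574,  0.00014885,
       -0.00031393]), 'joint_torque': array([-4.95788045e-04, -4.94613576e+01, -3.87369633e+01,  6.98008086e-02,
        5.71136351e-02, -1.41331820e-04]), 'position': array([142.75807274, 607.85404228, 221.44229109]), 'tcp_rot': array([-3.61741504e-01, -3.12022558e+00,  2.90655966e-03]), 'force': array([-0.70859803, -0.67382671,  0.31867933]), 'moment': array([-0.03619295,  0.01378743,  0.00072555]), 'grip_width': 0.9991256418812142}
scene [[450.34504175   0.         263.09772533]
 [  0.         450.34504175 192.93382689]
 [  0.           0.           1.        ]] [-0.16727193  0.          0.          0.          0.        ] [115.17874031 589.05556842 858.00950331] [ 0.31853561 -1.00695893 -2.3692952 ]
top [[426.75464949   0.         258.27866994]
 [  0.         426.75464949 188.88729822]
 [  0.           0.           1.        ]] [-0.02804398  0.          0.          0.          0.        ] [ 369.18399629  -65.06034713 1167.24010826] [ 0.11521299 -0.14184358 -1.57537253]
```

View pics/scene0.png

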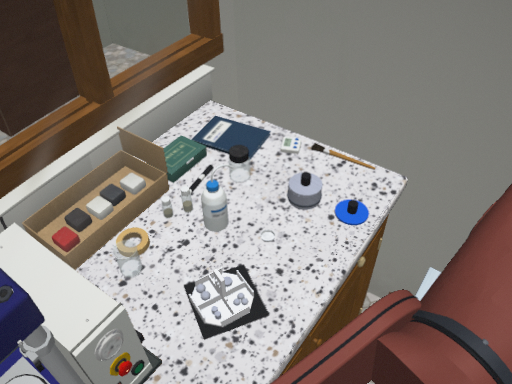

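View pics/top0.png

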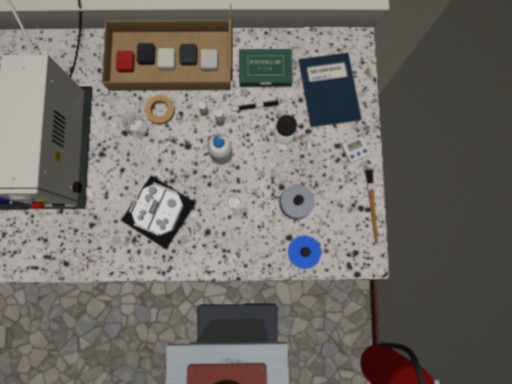

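```bash
python3 - <<'E'
from h import *
c=load('top0');s=load('scene0')
for P in([0,0,0],[143,608,222],[400,300,0],[500,-300,0]): print(P,proj(c,P),proj(s,P))
a=cv2.imread('pics/top0.png')[170:255,110:200]; b=cv2.imread('pics/scene0.png')[255:340,175:275]
a=cv2.resize(a,None,fx=4.4,fy=4.4,interpolation=2);b=cv2.resize(b,None,fx=4.2,fy=4.4,interpolation=2)
h=min(a.shape[0],b.shape[0]);cv2.imwrite('pics/tray0.png',np.hstack([a[:h],b[:h]]))
a=cv2.imread('pics/top0.png')[170:280,265:345]; b=cv2.imread('pics/scene0.png')[160:240,270:390]
a=cv2.resize(a,None,fx=3.5,fy=3.5,interpolation=2);b=cv2.resize(b,None,fx=4,fy=4,interpolation=2)
h=min(a.shape[0],b.shape[0]);cv2.imwrite('pics/jar0.png',np.hstack([a[:h],b[:h]]))
for n,uv,z in(('mat',(158,211),3),('lidknob',(298,200),72),('blueknob',(305,252),40),('cup',(234,202),5),('brush',(373,210),17)): print(n,onz(c,uv,z))
E
```

```text
[0, 0, 0] [227.07567319 404.41591714] [466.99758142 346.23473472]
[143, 608, 222] [-65.60994846 369.14366483] [238.06286048 576.39834231]
[400, 300, 0] [116.25491306 248.85599697] [229.69246369 363.10585586]
[500, -300, 0] [336.06641823 210.38309677] [329.18743073 178.59192822]
mat [501.81200781 189.21268502   3.        ]
lidknob [ 519.83626809 -187.34538353   72.        ]
blueknob [ 386.56997439 -205.93063374   40.        ]
cup [524.84562418 -18.73887154   5.        ]
brush [ 498.2753234  -397.90255053   17.        ]
```

View pics/tray0.png

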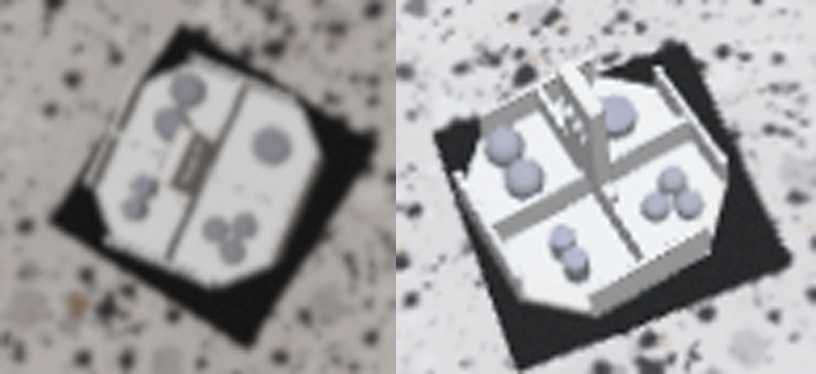

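View pics/jar0.png

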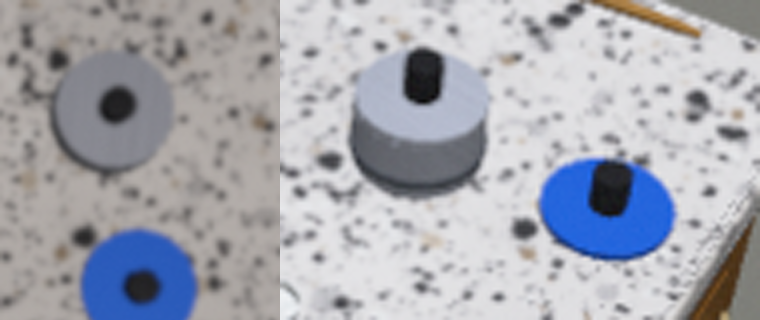

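```bash
cat > m.py <<'E'
from h import *
def line_quad(pts):
    h=cv2.convexHull(pts.astype(np.int32)); 
    return h
def meas(tag):
    for n in('top','scene'):
        c=load(n+tag); im=c['frame']; hsv=cv2.cvtColor(im,cv2.COLOR_RGB2HSV)
        # mat: dark blob near
        P=proj(c,[502,189,3]).astype(int)
        dark=((hsv[...,2]<50)*255).astype(np.uint8)
        roi=np.zeros_like(dark); roi[max(0,P[1]-55):P[1]+55,P[0]-55:P[0]+55]=255
        d=dark&roi
        k,l,st,_=cv2.connectedComponentsWithStats(d)
        big=[i for i in range(1,k) if st[i,4]>60]
        m=np.isin(l,big); ys,xs=np.nonzero(m)
        W=np.array([onz(c,(x,y),3)[:2] for x,y in zip(xs,ys)])
        r=cv2.minAreaRect(W.astype(np.float32)); print(n,'mat',r)
E
python3 - <<'E'
from m import *
meas('0')
for n in('top','scene'):
    c=load(n+'0'); im=c['frame']; hsv=cv2.cvtColor(im,cv2.COLOR_RGB2HSV)
    for P,nm in(([520,-187,72],'knob'),([387,-206,25],'blue')):
        p=proj(c,P).astype(int); r=14
        sub=hsv[p[1]-r:p[1]+r,p[0]-r:p[0]+r,2]<60
        k,l,st,ce=cv2.connectedComponentsWithStats(sub.astype(np.uint8))
        i=1+np.argmax(st[1:,4]); print(n,nm,ce[i]+p-r,st[i], st[i][:2]+p-r)
E
```

```text
top mat ((501.5322570800781, 187.755126953125), (146.01629638671875, 146.2978973388672), 57.671775817871094)
scene mat ((499.4510498046875, 186.39889526367188), (147.06642150878906, 148.73355102539062), 57.38030242919922)
top knob [297.98461538 199.63076923] [11 10  9 10 65] [294 195]
top blue [305.01960784 251.56862745] [11 11  9  8 51] [301 248]
scene knob [305.28571429 178.8877551 ] [11  8  9 13 98] [301 173]
scene blue [352.09 206.83] [ 11   8   9  13 100] [348 201]
```

```bash
python3 - <<'E'
from h import *
t=load('top0');s=load('scene0')
def tri(a,b):
    o1,d1=ray(t,a);o2,d2=ray(s,b)
    k=np.linalg.lstsq(np.c_[d1,-d2],o2-o1,rcond=None)[0]
    p,q=o1+k[0]*d1,o2+k[1]*d2; return (p+q)/2,np.linalg.norm(p-q)
print('knob',tri((298,199.6),(305.3,178.9)),onz(t,(298,199.6),80),onz(s,(305.3,178.9),72))
# lid disc by colour top: grey-blue ; fit min enclosing
for n,c in(('top',t),('scene',s)):
    hsv=cv2.cvtColor(c['frame'],cv2.COLOR_RGB2HSV); p=proj(c,[520,-187,57]).astype(int)
    for dy in (-22,-17,-12,0): print(n,[tuple(int(v) for v in hsv[p[1]+dy,p[0]+dx]) for dx in(-22,-16,-12,-8,8,12,16,22)])
# tray: handle, white
for n,c in(('top',t),('scene',s)):
    im=c['frame'].astype(int)
    p=proj(c,[500,187,27]).astype(int)
    g=im.mean(2); print(n,p)
    w=((g>0)*1)
E
python3 - <<'E'
import cv2
a=cv2.imread('pics/top0.png')[172:250,118:198]
b=cv2.imread('pics/scene0.png')[258:338,178:272]
cv2.imwrite('pics/t1.png',cv2.resize(a,None,fx=7.5,fy=7.5,interpolation=0))
cv2.imwrite('pics/t2.png',cv2.resize(b,None,fx=7.5,fy=7.5,interpolation=0))
E
```

```text
knob (array([ 519.55623987, -187.71644261,   73.19498843]), np.float64(2.504532173505371)) [ 519.77576765 -186.47800435   80.        ] [ 518.96894725 -189.28669496   72.        ]
top [(10, 14, 162), (11, 13, 161), (10, 14, 162), (12, 15, 170), (13, 14, 168), (9, 13, 139), (13, 14, 163), (11, 13, 162)]
top [(11, 14, 150), (13, 24, 127), (11, 17, 161), (8, 13, 157), (10, 11, 134), (11, 14, 149), (10, 14, 165), (10, 14, 163)]
top [(11, 12, 167), (0, 5, 54), (0, 7, 137), (123, 16, 142), (120, 15, 139), (8, 7, 155), (10, 13, 119), (14, 20, 169)]
top [(8, 12, 164), (120, 14, 129), (117, 16, 142), (117, 16, 143), (120, 15, 137), (117, 16, 141), (120, 12, 143), (12, 14, 176)]
scene [(120, 2, 214), (132, 6, 210), (120, 2, 219), (130, 3, 224), (132, 7, 191), (130, 3, 228), (110, 3, 227), (135, 5, 215)]
scene [(130, 8, 192), (115, 7, 212), (120, 2, 221), (120, 1, 217), (120, 6, 171), (130, 3, 226), (120, 3, 230), (130, 4, 205)]
scene [(135, 2, 219), (120, 4, 213), (135, 5, 213), (120, 7, 152), (120, 2, 224), (120, 2, 219), (120, 3, 227), (120, 3, 226)]
scene [(126, 8, 165), (115, 14, 195), (113, 31, 200), (113, 30, 202), (113, 31, 203), (113, 30, 204), (114, 31, 204), (132, 7, 187)]
top [156 210]
scene [223 293]
```

View pics/t1.png

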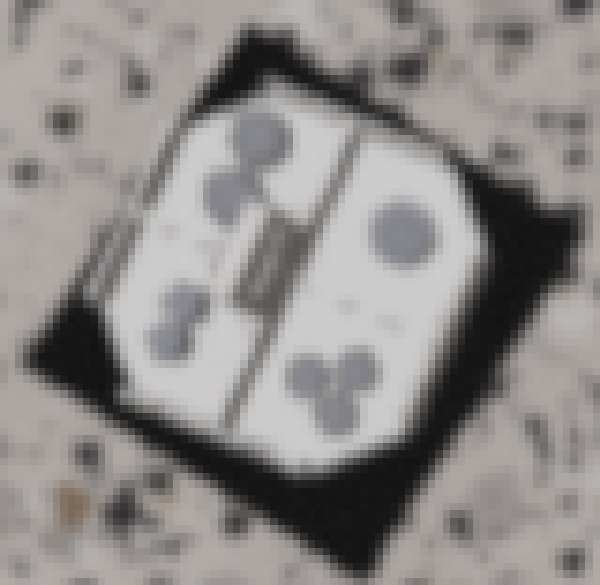

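View pics/t2.png

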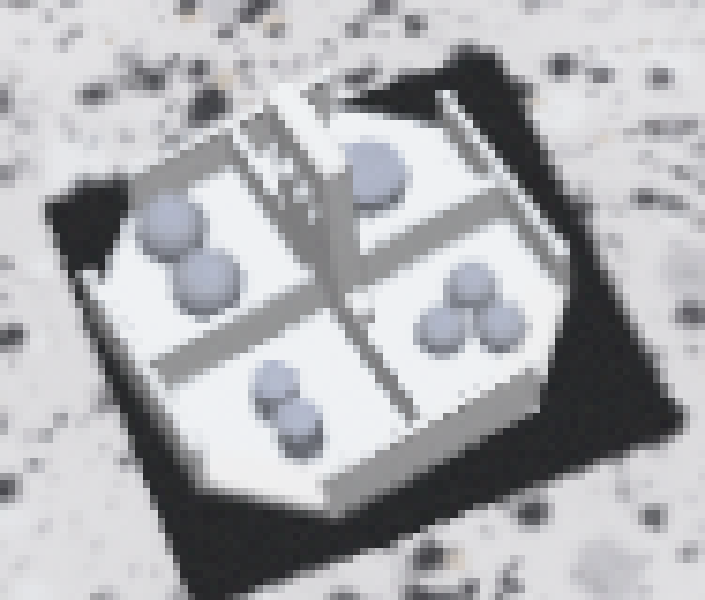

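```bash
python3 - <<'E'
from h import *
t=load('top0');s=load('scene0')
T=lambda x,y:(118+x/7.5-.5,172+y/7.5-.5); S=lambda x,y:(178+x/7.5-.5,258+y/7.5-.5)
def ang(a,b): d=b-a; return np.degrees(np.arctan2(d[1],d[0]))
def L(nm,c,a,b,z):
    a,b=onz(c,a,z),onz(c,b,z); print(nm,a[:2].round(1),b[:2].round(1),'mid',((a+b)/2)[:2].round(1),'ang',ang(b,a).round(1),'len',np.linalg.norm(a-b).round(1))
L('divx top',t,T(360,130),T(232,430),27)
L('div x scene (bottom z6)',s,S(237,130),S(412,412),27)
L('div y scene',s,S(505,190),S(155,358),27)
L('handle top scene',s,S(285,85),S(335,175),97)
L('handle top top',t,T(290,220),T(255,310),97)
L('tray side L-edge top',t,T(190,120),T(95,295),27)
L('low-right edge scene (rim)',s,S(325,485),S(540,370),27)
L('low-right edge scene (bottom)',s,S(335,515),S(545,408),3)
L('top edge right top',t,T(490,250),T(410,440),27)
L('top edge top top',t,T(280,75),T(440,145),27)
L('left edge scene (rim)',s,S(85,275),S(200,470),27)
L('scene right edge rim',s,S(445,95),S(568,245),27)
for a in ((308,377),(357,370),(336,413)): print('b',onz(t,T(*a),14)[:2])
for a in ((440,330),(472,285),(500,327)): print('b',onz(s,S(*a),14)[:2])
# bystanders
for nm,uv,z in(('bottle',(219,145),180),('beaker',(133,127),40),('screwcap',(287,125),95),('jarcap2',(220,118),40)): print(nm,onz(t,uv,z)[:2])
print(onz(s,(212,185),180),onz(s,(239,153),95))
E
```

```text
divx top [559.1 165.4] [451.5 208.1] mid [505.3 186.8] ang -21.6 len 115.8
div x scene (bottom z6) [557.6 165.7] [455.5 213.9] mid [506.6 189.8] ang -25.3 len 113.0
div y scene [478.3 137.7] [526.6 241.6] mid [502.4 189.7] ang -115.0 len 114.6
handle top scene [519.  181.8] [488.8 197.9] mid [503.9 189.9] ang -28.1 len 34.2
handle top top [516.9 174. ] [486.6 184.9] mid [501.8 179.5] ang -19.7 len 32.2
tray side L-edge top [563.2 226.8] [500.1 258.5] mid [531.7 242.6] ang -26.7 len 70.7
low-right edge scene (rim) [461.3 246.4] [433.8 182.3] mid [447.5 214.4] ang 66.7 len 69.7
low-right edge scene (bottom) [463.  242.6] [434.3 180.2] mid [448.7 211.4] ang 65.3 len 68.6
top edge right top [515.2 117.8] [447.5 144.9] mid [481.4 131.3] ang -21.8 len 72.9
top edge top top [579.5 194.8] [553.5 136.5] mid [566.5 165.6] ang 65.9 len 63.9
left edge scene (rim) [561.6 231.6] [492.9 262.6] mid [527.2 247.1] ang -24.3 len 75.4
scene right edge rim [513.7 119.8] [451.7 143.1] mid [482.7 131.5] ang -20.6 len 66.3
b [471.33054928 184.47680104]
b [473.72393873 166.91643557]
b [458.30465156 174.07331779]
b [470.64357598 181.37576845]
b [472.13985791 163.56856219]
b [456.82901053 170.67412111]
bottle [638.64955727   9.95580613]
beaker [729.25457575 256.27672705]
screwcap [ 714.87538497 -160.94610007]
jarcap2 [753.50936263  18.29448649]
[624.95575208  50.72539198 180.        ] [ 708.59489604 -156.7317734    95.        ]
```

```bash
cat >> h.py <<'E'
def go(x,y,z,yaw=None):
    "tool-axis shift (m) & yaw turn from the present pose to world target"
    s=sense(); M=R.from_rotvec(s['tcp_rot']).as_matrix()
    d=M.T@(np.array([x,y,z])-s['position'])/1000
    ya=np.degrees(np.arctan2(M[1,1],M[0,1]))
    print('at',s['position'].round(1),'yaw',ya.round(2),'tilt',np.degrees(np.arccos(-M[2,2])).round(2),'shift',d.round(4),'len',np.linalg.norm(d).round(3), 'wz',None if yaw is None else np.radians(ya-yaw).round(4),'t',s['t'],'F',s['force'].round(1),'g',round(s['grip_width'],3))
E
python3 -c "
from h import *
go(332,210,222,66.1)"
python3 -m crank '[{"grip":100,"tx":-0.02,"ty":-0.025,"tz":0,"wx":0,"wy":0,"wz":0.02},{"grip":100,"tx":-0.055,"ty":-0.07,"tz":0,"wx":0,"wy":0,"wz":0.05},{"grip":100,"tx":-0.09,"ty":-0.115,"tz":0,"wx":0,"wy":0,"wz":0.08},{"grip":100,"tx":-0.125,"ty":-0.16,"tz":0,"wx":0,"wy":0,"wz":0.11},{"grip":100,"tx":-0.16,"ty":-0.205,"tz":0,"wx":0,"wy":0,"wz":0.14},{"grip":100,"tx":-0.195,"ty":-0.25,"tz":0,"wx":0,"wy":0,"wz":0.17},{"grip":100,"tx":-0.23,"ty":-0.295,"tz":0,"wx":0,"wy":0,"wz":0.187},{"grip":100,"tx":-0.27,"ty":-0.34,"tz":0,"wx":0,"wy":0,"wz":0.187}]' 20
python3 -c "
from h import *
go(519.5,-187.7,150,66.1)"
```

```text
at [142.8 607.9 221.5] yaw 76.77 tilt 0.1 shift [-2.752e-01 -3.441e-01  1.000e-04] len 0.441 wz 0.1863 t 0.1 F [ 0.7 -0.6 -0.1] g 1.005
t: 1.1
position: [328.2, 214.1, 222.4]
tcp_rot: [0.65, 3.073, 0.0]
force: [1.0, -0.5, 0.7]
grip_width: 1.0
at [328.2 214.1 222.4] yaw 66.1 tilt 0.03 shift [-0.3377 -0.2898  0.0724] len 0.451 wz -0.0 t 1.1 F [ 1.  -0.5  0.7] g 1.0
```

```bash
python3 -m crank '[{"grip":100,"tx":-0.042,"ty":-0.036,"tz":0,"wx":0,"wy":0,"wz":0},{"grip":100,"tx":-0.085,"ty":-0.073,"tz":0,"wx":0,"wy":0,"wz":0},{"grip":100,"tx":-0.128,"ty":-0.11,"tz":0,"wx":0,"wy":0,"wz":0},{"grip":100,"tx":-0.171,"ty":-0.147,"tz":0.01,"wx":0,"wy":0,"wz":0},{"grip":100,"tx":-0.214,"ty":-0.184,"tz":0.025,"wx":0,"wy":0,"wz":0},{"grip":100,"tx":-0.257,"ty":-0.22,"tz":0.04,"wx":0,"wy":0,"wz":0},{"grip":100,"tx":-0.3,"ty":-0.257,"tz":0.055,"wx":0,"wy":0,"wz":0},{"grip":100,"tx":-0.3377,"ty":-0.2898,"tz":0.07,"wx":0,"wy":0,"wz":0}]'
python3 - <<'E'
from h import *
go(519.5,-187.7,62,66.1)
cap('scene','s1');c=cap('top','t1b')
a=cv2.imread('pics/s1.png')
cv2.imwrite('pics/s1c.png',cv2.resize(a[100:260,230:400],None,fx=3.5,fy=3.5,interpolation=2))
E
```

```text
t: 2.1
position: [519.4, -188.2, 151.6]
tcp_rot: [-0.653, -3.073, -0.0]
force: [1.2, 1.2, 0.8]
grip_width: 0.997
at [ 519.4 -188.2  151.6] yaw 66.02 tilt 0.02 shift [0.0001 0.0005 0.0896] len 0.09 wz -0.0015 t 2.1 F [1.2 1.2 0.8] g 0.997
```

View pics/s1c.png

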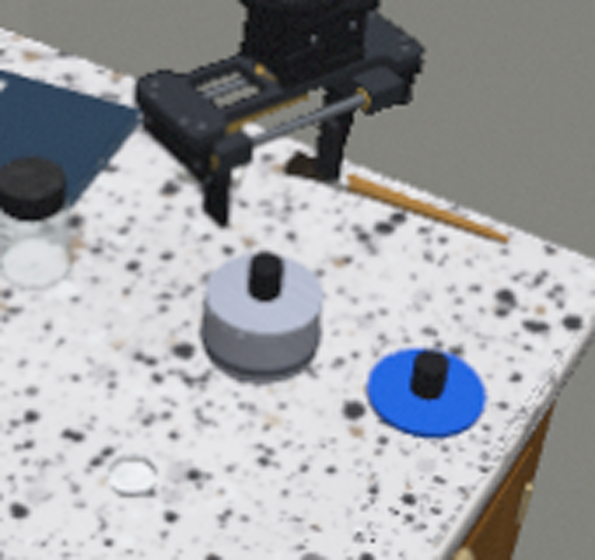

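```bash
python3 -m crank '[{"grip":100,"tx":0,"ty":0.0005,"tz":0.02,"wx":0,"wy":0,"wz":0},{"grip":100,"tx":0,"ty":0.0005,"tz":0.045,"wx":0,"wy":0,"wz":0},{"grip":100,"tx":0,"ty":0.0005,"tz":0.07,"wx":0,"wy":0,"wz":0},{"grip":100,"tx":0,"ty":0.0005,"tz":0.084,"wx":0,"wy":0,"wz":0},{"grip":100,"tx":0,"ty":0.0005,"tz":0.0895,"wx":0,"wy":0,"wz":0},{"grip":20,"tx":0,"ty":0.0005,"tz":0.0895,"wx":0,"wy":0,"wz":0},{"grip":10,"tx":0,"ty":0.0005,"tz":0.0895,"wx":0,"wy":0,"wz":0},{"grip":10,"tx":0,"ty":0.0005,"tz":0.0895,"wx":0,"wy":0,"wz":0}]' 30
python3 -m crank '[{"grip":10,"tx":0,"ty":0,"tz":0,"wx":0,"wy":0,"wz":0},{"grip":10,"tx":0,"ty":0,"tz":0,"wx":0,"wy":0,"wz":0},{"grip":10,"tx":0,"ty":0,"tz":0,"wx":0,"wy":0,"wz":0},{"grip":10,"tx":0,"ty":0,"tz":-0.003,"wx":0,"wy":0,"wz":0},{"grip":10,"tx":0,"ty":0,"tz":-0.01,"wx":0,"wy":0,"wz":0},{"grip":10,"tx":0,"ty":0,"tz":-0.025,"wx":0,"wy":0,"wz":0},{"grip":10,"tx":0,"ty":0,"tz":-0.04,"wx":0,"wy":0,"wz":0},{"grip":10,"tx":0,"ty":0,"tz":-0.05,"wx":0,"wy":0,"wz":0}]'
python3 - <<'E'
from h import *
go(520,-300,40,66.1)
a=cv2.cvtColor(cap('scene','s2')['frame'],cv2.COLOR_RGB2BGR)
b=cv2.cvtColor(cap('top','t2b')['frame'],cv2.COLOR_RGB2BGR)
cv2.imwrite('pics/s2c.png',np.hstack([cv2.resize(a[100:260,230:400],None,fx=2.3,fy=2.3,interpolation=2),cv2.resize(b[100:260,240:410],None,fx=2.3,fy=2.3,interpolation=2)]))
E
```

```text
t: 3.2
position: [519.9, -186.1, 63.9]
tcp_rot: [0.651, 3.072, -0.001]
force: [-0.2, -0.2, -0.2]
grip_width: 0.743
t: 4.2
position: [520.0, -186.1, 114.9]
tcp_rot: [0.651, 3.071, -0.001]
force: [1.0, 0.4, -1.6]
grip_width: 0.286
at [ 520.  -186.1  114.9] yaw 66.06 tilt 0.13 shift [-0.046  -0.1041  0.0751] len 0.136 wz -0.0007 t 4.2 F [ 1.   0.4 -1.6] g 0.286
```

View pics/s2c.png

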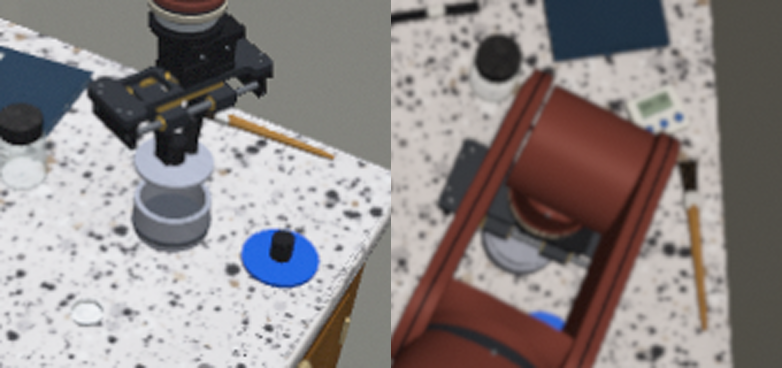

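```bash
python3 -m crank '[{"grip":10,"tx":-0.006,"ty":-0.013,"tz":0,"wx":0,"wy":0,"wz":0},{"grip":10,"tx":-0.016,"ty":-0.036,"tz":0,"wx":0,"wy":0,"wz":0},{"grip":10,"tx":-0.028,"ty":-0.063,"tz":0,"wx":0,"wy":0,"wz":0},{"grip":10,"tx":-0.038,"ty":-0.087,"tz":0,"wx":0,"wy":0,"wz":0},{"grip":10,"tx":-0.045,"ty":-0.103,"tz":0.01,"wx":0,"wy":0,"wz":0},{"grip":10,"tx":-0.045,"ty":-0.103,"tz":0.035,"wx":0,"wy":0,"wz":0},{"grip":10,"tx":-0.045,"ty":-0.103,"tz":0.06,"wx":0,"wy":0,"wz":0},{"grip":10,"tx":-0.045,"ty":-0.103,"tz":0.078,"wx":0,"wy":0,"wz":0}]'
python3 -m crank '[{"grip":10,"tx":0,"ty":0,"tz":0.006,"wx":0,"wy":0,"wz":0},{"grip":10,"tx":0,"ty":0,"tz":0.01,"wx":0,"wy":0,"wz":0},{"grip":10,"tx":0,"ty":0,"tz":0.013,"wx":0,"wy":0,"wz":0},{"grip":10,"tx":0,"ty":0,"tz":0.015,"wx":0,"wy":0,"wz":0},{"grip":10,"tx":0,"ty":0,"tz":0.016,"wx":0,"wy":0,"wz":0},{"grip":10,"tx":0,"ty":0,"tz":0.017,"wx":0,"wy":0,"wz":0},{"grip":10,"tx":0,"ty":0,"tz":0.017,"wx":0,"wy":0,"wz":0},{"grip":10,"tx":0,"ty":0,"tz":0.017,"wx":0,"wy":0,"wz":0}]'
python3 -c "
from h import *
go(520,-300,18,66.1)"
```

```text
t: 5.3
position: [517.6, -297.8, 32.7]
tcp_rot: [-0.651, -3.071, -0.002]
force: [-0.3, 0.6, -1.6]
grip_width: 0.293
t: 6.3
position: [519.0, -298.4, 19.5]
tcp_rot: [0.651, 3.073, -0.0]
force: [-3.9, 2.4, 6.4]
grip_width: 0.292
at [ 519.  -298.4   19.5] yaw 66.07 tilt 0.03 shift [-0.0016 -0.0011  0.0015] len 0.002 wz -0.0006 t 6.3 F [-3.9  2.4  6.4] g 0.292
```

```bash
python3 -m crank '[{"grip":60,"tx":0,"ty":0,"tz":0,"wx":0,"wy":0,"wz":0},{"grip":60,"tx":0,"ty":0,"tz":0,"wx":0,"wy":0,"wz":0},{"grip":60,"tx":0,"ty":0,"tz":0,"wx":0,"wy":0,"wz":0},{"grip":60,"tx":0,"ty":0,"tz":-0.01,"wx":0,"wy":0,"wz":0},{"grip":60,"tx":0,"ty":0,"tz":-0.04,"wx":0,"wy":0,"wz":0},{"grip":60,"tx":0,"ty":0,"tz":-0.085,"wx":0,"wy":0,"wz":0},{"grip":60,"tx":0,"ty":0,"tz":-0.14,"wx":0,"wy":0,"wz":0},{"grip":60,"tx":0,"ty":0,"tz":-0.19,"wx":0,"wy":0,"wz":0}]'
python3 -c "
from h import *
go(440,0,208,66.1)"
```

```text
t: 7.3
position: [518.7, -298.2, 210.8]
tcp_rot: [0.651, 3.072, -0.001]
force: [0.0, -0.9, 0.1]
grip_width: 0.598
at [ 518.7 -298.2  210.8] yaw 66.06 tilt 0.08 shift [0.193  0.2406 0.0025] len 0.308 wz -0.0007 t 7.3 F [ 0.  -0.9  0.1] g 0.598
```

```bash
python3 -m crank '[{"grip":60,"tx":0.015,"ty":0.018,"tz":0,"wx":0,"wy":0,"wz":0},{"grip":60,"tx":0.04,"ty":0.05,"tz":0,"wx":0,"wy":0,"wz":0},{"grip":60,"tx":0.07,"ty":0.088,"tz":0,"wx":0,"wy":0,"wz":0},{"grip":60,"tx":0.1,"ty":0.126,"tz":0,"wx":0,"wy":0,"wz":0},{"grip":60,"tx":0.13,"ty":0.164,"tz":0,"wx":0,"wy":0,"wz":0},{"grip":60,"tx":0.16,"ty":0.2,"tz":0,"wx":0,"wy":0,"wz":0},{"grip":60,"tx":0.18,"ty":0.226,"tz":0,"wx":0,"wy":0,"wz":0},{"grip":60,"tx":0.193,"ty":0.24,"tz":0,"wx":0,"wy":0,"wz":0}]'
python3 - <<'E'
from h import *
go(505,188.5,150,66.1)
a=cv2.cvtColor(cap('scene','s3')['frame'],cv2.COLOR_RGB2BGR)
b=cv2.cvtColor(cap('top','t3b')['frame'],cv2.COLOR_RGB2BGR)
cv2.imwrite('pics/s3c.png',np.hstack([cv2.resize(a[80:260,230:400],None,fx=2.3,fy=2.3,interpolation=2),cv2.resize(b[100:280,240:410],None,fx=2.3,fy=2.3,interpolation=2)]))
E
```

```text
t: 8.3
position: [439.3, 1.0, 208.9]
tcp_rot: [0.649, 3.072, 0.0]
force: [1.3, 0.3, 0.2]
grip_width: 0.599
at [439.3   1.  208.9] yaw 66.15 tilt 0.08 shift [0.0158 0.198  0.059 ] len 0.207 wz 0.0009 t 8.3 F [1.3 0.3 0.2] g 0.599
```

View pics/s3c.png

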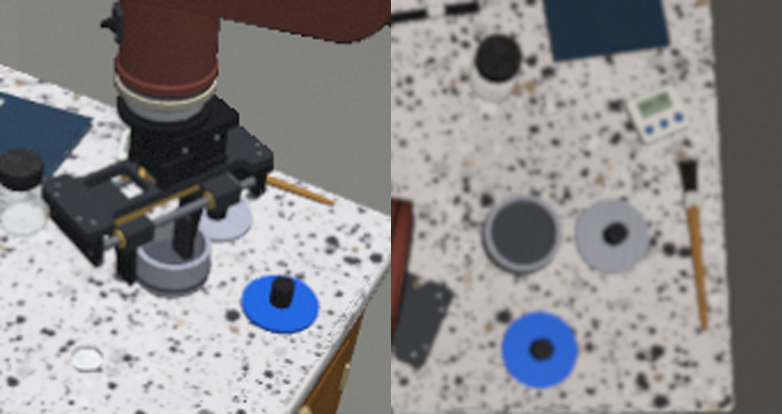

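```bash
python3 - <<'E'
from h import *
c=load('t3b'); hsv=cv2.cvtColor(c['frame'],cv2.COLOR_RGB2HSV)
p=proj(c,[520,-187,50]).astype(int)
sub=hsv[p[1]-20:p[1]+20,p[0]-20:p[0]+20]
m=((sub[...,0]>100)&(sub[...,0]<130)&(sub[...,1]>10)).astype(np.uint8)
m=cv2.morphologyEx(m,cv2.MORPH_CLOSE,np.ones((3,3)))
k,l,st,ce=cv2.connectedComponentsWithStats(m); i=1+np.argmax(st[1:,4]); ys,xs=np.nonzero(l==i)
print(st[i],(xs.min()+xs.max())/2+p[0]-20,(ys.min()+ys.max())/2+p[1]-20)
for z in(50,25):print(onz(c,((xs.min()+xs.max())/2+p[0]-20,(ys.min()+ys.max())/2+p[1]-20),z))
print(onz(c,(297,201.3),50))
E
python3 -m crank '[{"grip":60,"tx":0.001,"ty":0.012,"tz":0,"wx":0,"wy":0,"wz":0},{"grip":60,"tx":0.004,"ty":0.04,"tz":0,"wx":0,"wy":0,"wz":0},{"grip":60,"tx":0.007,"ty":0.075,"tz":0,"wx":0,"wy":0,"wz":0},{"grip":60,"tx":0.01,"ty":0.11,"tz":0.01,"wx":0,"wy":0,"wz":0},{"grip":60,"tx":0.013,"ty":0.145,"tz":0.025,"wx":0,"wy":0,"wz":0},{"grip":60,"tx":0.015,"ty":0.175,"tz":0.04,"wx":0,"wy":0,"wz":0},{"grip":60,"tx":0.016,"ty":0.193,"tz":0.052,"wx":0,"wy":0,"wz":0},{"grip":60,"tx":0.016,"ty":0.198,"tz":0.058,"wx":0,"wy":0,"wz":0}]'
python3 - <<'E'
from h import *
go(505,188.5,53,66.1)
a=cv2.cvtColor(cap('scene','s4')['frame'],cv2.COLOR_RGB2BGR)
b=cv2.cvtColor(cap('top','t4b')['frame'],cv2.COLOR_RGB2BGR)
cv2.imwrite('pics/s4c.png',np.hstack([cv2.resize(a[220:350,165:285],None,fx=3.2,fy=3.2,interpolation=2),cv2.resize(b[150:280,100:220],None,fx=3.2,fy=3.2,interpolation=2)]))
E
```

```text
[  4   4  34  34 857] 296.5 201.5
[ 518.88885924 -185.72585952   50.        ]
[ 522.23874038 -188.42593964   25.        ]
[ 519.41221245 -187.06430445   50.        ]
t: 9.4
position: [505.6, 187.5, 149.0]
tcp_rot: [-0.651, -3.072, 0.001]
force: [-0.2, -0.1, -0.6]
grip_width: 0.602
at [505.6 187.5 149. ] yaw 66.09 tilt 0.08 shift [0.0009 0.0008 0.096 ] len 0.096 wz -0.0002 t 9.4 F [-0.2 -0.1 -0.6] g 0.602
```

View pics/s4c.png

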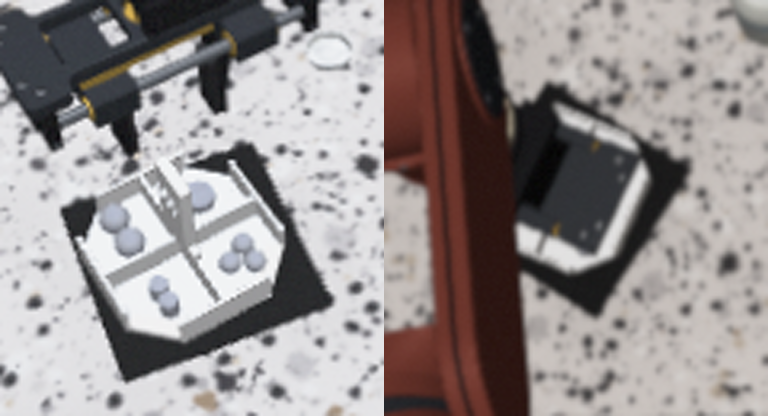

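```bash
python3 -m crank '[{"grip":60,"tx":0,"ty":0.0008,"tz":0.02,"wx":0,"wy":0,"wz":0},{"grip":60,"tx":0,"ty":0.0008,"tz":0.05,"wx":0,"wy":0,"wz":0},{"grip":60,"tx":0,"ty":0.0008,"tz":0.075,"wx":0,"wy":0,"wz":0},{"grip":60,"tx":0,"ty":0.0008,"tz":0.09,"wx":0,"wy":0,"wz":0},{"grip":60,"tx":0,"ty":0.0008,"tz":0.0965,"wx":0,"wy":0,"wz":0},{"grip":40,"tx":0,"ty":0.0008,"tz":0.0965,"wx":0,"wy":0,"wz":0},{"grip":25,"tx":0,"ty":0.0008,"tz":0.0965,"wx":0,"wy":0,"wz":0},{"grip":15,"tx":0,"ty":0.0008,"tz":0.0965,"wx":0,"wy":0,"wz":0}]' 60
python3 -m crank '[{"grip":13,"tx":0,"ty":0,"tz":0,"wx":0,"wy":0,"wz":0},{"grip":10,"tx":0,"ty":0,"tz":0,"wx":0,"wy":0,"wz":0},{"grip":5,"tx":0,"ty":0,"tz":0,"wx":0,"wy":0,"wz":0},{"grip":0,"tx":0,"ty":0,"tz":0,"wx":0,"wy":0,"wz":0},{"grip":0,"tx":0,"ty":0,"tz":0,"wx":0,"wy":0,"wz":0},{"grip":0,"tx":0,"ty":0,"tz":0,"wx":0,"wy":0,"wz":0},{"grip":0,"tx":0,"ty":0,"tz":0,"wx":0,"wy":0,"wz":0},{"grip":0,"tx":0,"ty":0,"tz":0,"wx":0,"wy":0,"wz":0}]' 60
python3 - <<'E'
from h import *
go(505,188.5,53,66.1)
E
```

```text
t: 10.5
position: [506.3, 187.9, 54.4]
tcp_rot: [0.651, 3.072, 0.001]
force: [0.4, 0.0, 0.6]
grip_width: 0.344
t: 11.5
position: [506.0, 187.9, 53.9]
tcp_rot: [0.651, 3.073, 0.001]
force: [1.8, 3.3, 3.4]
grip_width: 0.111
at [506.  187.9  53.9] yaw 66.06 tilt 0.05 shift [0.0012 0.0002 0.0009] len 0.001 wz -0.0007 t 11.5 F [1.8 3.3 3.4] g 0.111
```

```bash
python3 -m crank '[{"grip":0,"tx":0,"ty":0,"tz":-0.002,"wx":0,"wy":0,"wz":0},{"grip":0,"tx":0,"ty":0,"tz":-0.006,"wx":0,"wy":0,"wz":0},{"grip":0,"tx":0,"ty":0,"tz":-0.014,"wx":0,"wy":0,"wz":0},{"grip":0,"tx":0,"ty":0,"tz":-0.026,"wx":0,"wy":0,"wz":0},{"grip":0,"tx":0,"ty":0,"tz":-0.042,"wx":0,"wy":0,"wz":0},{"grip":0,"tx":0,"ty":0,"tz":-0.06,"wx":0,"wy":0,"wz":0},{"grip":0,"tx":0,"ty":0,"tz":-0.075,"wx":0,"wy":0,"wz":0},{"grip":0,"tx":0,"ty":0,"tz":-0.084,"wx":0,"wy":0,"wz":0}]'
python3 -m crank '[{"grip":0,"tx":0,"ty":0,"tz":-0.004,"wx":0,"wy":0,"wz":0},{"grip":0,"tx":0.006,"ty":-0.006,"tz":-0.01,"wx":0,"wy":0,"wz":0},{"grip":0,"tx":0.014,"ty":-0.018,"tz":-0.018,"wx":0,"wy":0,"wz":0},{"grip":0,"tx":0.022,"ty":-0.036,"tz":-0.026,"wx":0,"wy":0,"wz":0},{"grip":0,"tx":0.028,"ty":-0.058,"tz":-0.034,"wx":0,"wy":0,"wz":0},{"grip":0,"tx":0.03,"ty":-0.08,"tz":-0.04,"wx":0,"wy":0,"wz":0},{"grip":0,"tx":0.03,"ty":-0.1,"tz":-0.044,"wx":0,"wy":0,"wz":0},{"grip":0,"tx":0.03,"ty":-0.11,"tz":-0.046,"wx":0,"wy":0,"wz":0}]'
python3 - <<'E'
from h import *
go(440,0,180,66.1)
a=cv2.cvtColor(cap('scene','s5')['frame'],cv2.COLOR_RGB2BGR)
cv2.imwrite('pics/s5c.png',cv2.resize(a[150:350,150:400],None,fx=3,fy=3,interpolation=2))
E
```

```text
t: 12.5
position: [506.4, 187.9, 139.3]
tcp_rot: [0.651, 3.071, 0.001]
force: [-0.1, 0.2, -4.5]
grip_width: 0.11
t: 13.5
position: [432.7, 98.6, 183.4]
tcp_rot: [-0.653, -3.073, 0.0]
force: [-0.8, 0.8, -4.8]
grip_width: 0.107
at [432.7  98.6 183.4] yaw 66.02 tilt 0.03 shift [-0.0468 -0.0871  0.0034] len 0.099 wz -0.0014 t 13.5 F [-0.8  0.8 -4.8] g 0.107
```

View pics/s5c.png

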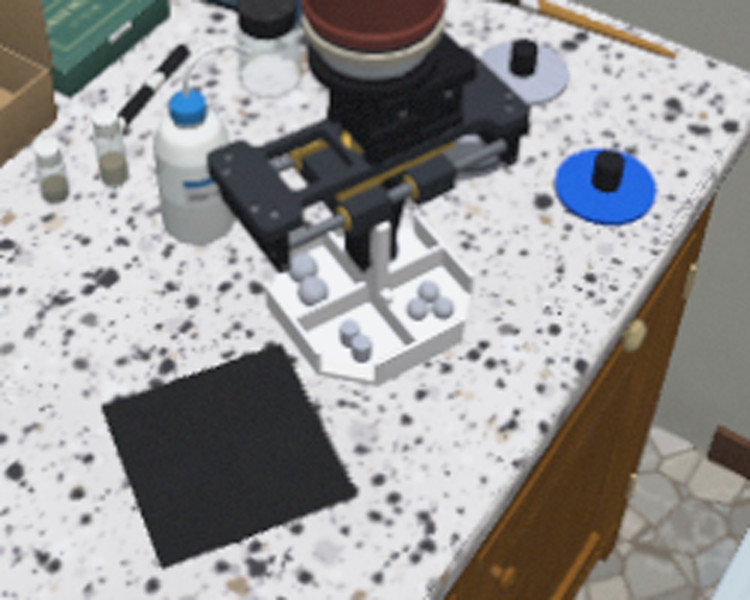

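```bash
cat >> h.py <<'E'
JAR=np.array([519.5,-187.]);DD=np.array([np.cos(np.radians(201.1)),np.sin(np.radians(201.1)),0.])
def M0(yaw):
    c,s=np.cos(np.radians(yaw)),np.sin(np.radians(yaw)); return np.array([[-s,c,0],[c,s,0],[0,0,-1.]]) @ np.eye(3)
def basis(yaw):
    c,s=np.cos(np.radians(yaw)),np.sin(np.radians(yaw)); y=np.array([c,s,0]);z=np.array([0,0,-1.]); return np.c_[np.cross(y,z),y,z]
def pour(theta,lip_d=-15,lip_z=66,yaw=66.1):
    t=np.radians(theta); up=np.array([0,0,1.])
    L=np.array([*JAR,0])+lip_d*DD+lip_z*up
    T=L+DD*(-67*np.cos(t)+43*np.sin(t))+up*(67*np.sin(t)+43*np.cos(t))
    Rt=R.from_rotvec(np.cross(up,DD)*t).as_matrix()@basis(yaw)
    s=sense(); M=R.from_rotvec(s['tcp_rot']).as_matrix()
    print('target',T.round(1),'shift',(M.T@(T-s['position'])/1000).round(4),'rot',R.from_matrix(M.T@Rt).as_rotvec().round(4),'now',s['position'].round(1),'tilt',np.degrees(np.arccos(-M[2,2])).round(1),'q',s['q'].round(2),'F',s['force'].round(1),'t',s['t'],'g',round(s['grip_width'],3))
E
python3 -c "
from h import *
go(450,-100,183,66.1)
t=load('top0')
print(onz(load('s5'),(216.7,230),0))
c=load('s5');hsv=cv2.cvtColor(c['frame'],cv2.COLOR_RGB2HSV)
m=(hsv[...,2]<60).astype(np.uint8);m[:260]=0;m[:,:170]=0;m[:,272:]=0;m[345:]=0
k,l,st,ce=cv2.connectedComponentsWithStats(m);i=1+np.argmax(st[1:,4]);ys,xs=np.nonzero(l==i)
W=np.array([onz(c,(x,y),3)[:2] for x,y in zip(xs,ys)],np.float32);print('mat',cv2.minAreaRect(W),W.mean(0))
"
```

```text
at [432.6  98.  183.5] yaw 66.02 tilt 0.06 shift [-0.0963 -0.1739  0.0007] len 0.199 wz -0.0013 t 13.55 F [ 0.4 -0.8 -4.9] g 0.109
[ 6.44141783e+02  3.23857389e+01 -1.13686838e-13]
mat ((499.0611572265625, 186.59188842773438), (147.34202575683594, 149.3868865966797), 57.56583786010742) [497.53708 189.23201]
```

```bash
python3 -m crank '[{"grip":0,"tx":-0.003,"ty":-0.006,"tz":0,"wx":0,"wy":0,"wz":0},{"grip":0,"tx":-0.011,"ty":-0.02,"tz":0,"wx":0,"wy":0,"wz":0},{"grip":0,"tx":-0.025,"ty":-0.044,"tz":0,"wx":0,"wy":0,"wz":0},{"grip":0,"tx":-0.041,"ty":-0.074,"tz":0,"wx":0,"wy":0,"wz":0},{"grip":0,"tx":-0.059,"ty":-0.106,"tz":0,"wx":0,"wy":0,"wz":0},{"grip":0,"tx":-0.076,"ty":-0.136,"tz":0,"wx":0,"wy":0,"wz":0},{"grip":0,"tx":-0.089,"ty":-0.16,"tz":0,"wx":0,"wy":0,"wz":0},{"grip":0,"tx":-0.096,"ty":-0.174,"tz":0,"wx":0,"wy":0,"wz":0}]'
python3 -c "
from h import *
pour(0,-15,130)"
```

```text
t: 14.55
position: [450.7, -100.4, 183.3]
tcp_rot: [-0.654, -3.072, 0.0]
force: [-0.6, -0.7, -4.5]
grip_width: 0.111
target [ 596.  -157.5  173. ] shift [-0.1559  0.007   0.0103] rot [-0.0002 -0.0004 -0.002 ] now [ 450.7 -100.4  183.3] tilt 0.0 q [-0.39 -0.15  1.98 -0.    1.31 -1.54] F [-0.6 -0.7 -4.5] t 14.55 g 0.111
```

```bash
python3 -m crank '[{"grip":0,"tx":-0.005,"ty":0,"tz":0,"wx":0,"wy":0,"wz":0},{"grip":0,"tx":-0.018,"ty":0,"tz":0,"wx":0,"wy":0,"wz":0},{"grip":0,"tx":-0.04,"ty":0,"tz":0,"wx":0,"wy":0,"wz":0},{"grip":0,"tx":-0.068,"ty":0.002,"tz":0.003,"wx":0,"wy":0,"wz":0},{"grip":0,"tx":-0.098,"ty":0.004,"tz":0.006,"wx":0,"wy":0,"wz":0},{"grip":0,"tx":-0.126,"ty":0.006,"tz":0.008,"wx":0,"wy":0,"wz":0},{"grip":0,"tx":-0.147,"ty":0.007,"tz":0.01,"wx":0,"wy":0,"wz":0},{"grip":0,"tx":-0.156,"ty":0.007,"tz":0.01,"wx":0,"wy":0,"wz":0}]'
python3 -c "
from h import *
for th in (5,10,15,20): pour(th,-15,130)
for z in (110,90,66): pour(20,-15,z)
a=cv2.cvtColor(cap('scene','s6')['frame'],cv2.COLOR_RGB2BGR)
b=cv2.cvtColor(cap('top','t6')['frame'],cv2.COLOR_RGB2BGR)
cv2.imwrite('pics/s6c.png',np.hstack([cv2.resize(a[80:260,200:380],None,fx=2.2,fy=2.2,interpolation=2),cv2.resize(b[100:280,210:390],None,fx=2.2,fy=2.2,interpolation=2)]))
"
```

```text
t: 15.55
position: [597.4, -154.9, 172.7]
tcp_rot: [-0.649, -3.073, -0.001]
force: [-0.4, 1.0, -4.8]
grip_width: 0.11
target [ 592.3 -158.9  178.7] shift [ 0.0031 -0.0058 -0.0059] rot [-0.0615 -0.0625  0.0007] now [ 597.4 -154.9  172.7] tilt 0.0 q [-0.38  0.24  1.6   0.    1.3  -1.54] F [-0.4  1.  -4.8] t 15.55 g 0.11
target [ 588.1 -160.5  184. ] shift [ 0.0063 -0.009  -0.0112] rot [-0.1231 -0.1242  0.0007] now [ 597.4 -154.9  172.7] tilt 0.0 q [-0.38  0.24  1.6   0.    1.3  -1.54] F [-0.4  1.  -4.8] t 15.55 g 0.11
target [ 583.5 -162.3  188.9] shift [ 0.0097 -0.0124 -0.0161] rot [-0.1848 -0.186   0.0006] now [ 597.4 -154.9  172.7] tilt 0.0 q [-0.38  0.24  1.6   0.    1.3  -1.54] F [-0.4  1.  -4.8] t 15.55 g 0.11
target [ 578.5 -164.2  193.3] shift [ 0.0135 -0.0162 -0.0206] rot [-0.2465 -0.2477  0.0006] now [ 597.4 -154.9  172.7] tilt 0.0 q [-0.38  0.24  1.6   0.    1.3  -1.54] F [-0.4  1.  -4.8] t 15.55 g 0.11
target [ 578.5 -164.2  173.3] shift [ 0.0135 -0.0162 -0.0006] rot [-0.2465 -0.2477  0.0006] now [ 597.4 -154.9  172.7] tilt 0.0 q [-0.38  0.24  1.6   0.    1.3  -1.54] F [-0.4  1.  -4.8] t 15.55 g 0.11
target [ 578.5 -164.2  153.3] shift [ 0.0135 -0.0162  0.0194] rot [-0.2465 -0.2477  0.0006] now [ 597.4 -154.9  172.7] tilt 0.0 q [-0.38  0.24  1.6   0.    1.3  -1.54] F [-0.4  1.  -4.8] t 15.55 g 0.11
target [ 578.5 -164.2  129.3] shift [ 0.0135 -0.0162  0.0434] rot [-0.2465 -0.2477  0.0006] now [ 597.4 -154.9  172.7] tilt 0.0 q [-0.38  0.24  1.6   0.    1.3  -1.54] F [-0.4  1.  -4.8] t 15.55 g 0.11
```

View pics/s6c.png

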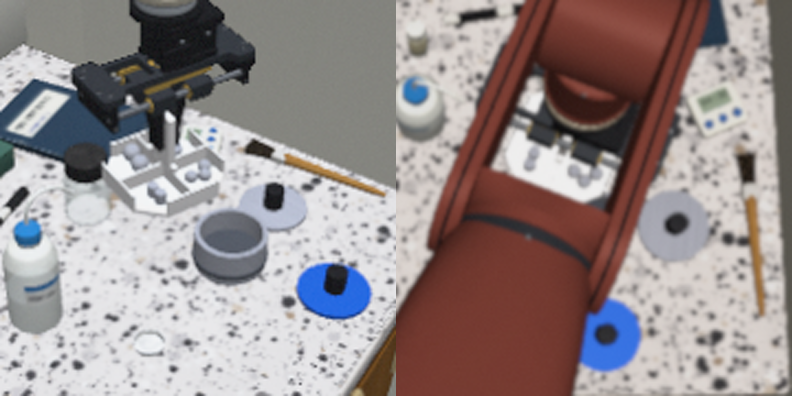

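```bash
python3 -m crank '[{"grip":0,"tx":0.001,"ty":-0.002,"tz":-0.001,"wx":-0.015,"wy":-0.015,"wz":0},{"grip":0,"tx":0.003,"ty":-0.005,"tz":-0.004,"wx":-0.05,"wy":-0.05,"wz":0},{"grip":0,"tx":0.006,"ty":-0.008,"tz":-0.007,"wx":-0.1,"wy":-0.1,"wz":0},{"grip":0,"tx":0.0085,"ty":-0.011,"tz":0.0,"wx":-0.15,"wy":-0.15,"wz":0},{"grip":0,"tx":0.0105,"ty":-0.013,"tz":0.012,"wx":-0.19,"wy":-0.19,"wz":0},{"grip":0,"tx":0.0115,"ty":-0.014,"tz":0.026,"wx":-0.21,"wy":-0.21,"wz":0},{"grip":0,"tx":0.012,"ty":-0.0147,"tz":0.038,"wx":-0.22,"wy":-0.22,"wz":0},{"grip":0,"tx":0.012,"ty":-0.0147,"tz":0.045,"wx":-0.222,"wy":-0.222,"wz":0}]'
python3 -c "
from h import *
for th in (18,22,26,30,34,38,42): pour(th,-15,66)
a=cv2.cvtColor(cap('scene','s7')['frame'],cv2.COLOR_RGB2BGR)
cv2.imwrite('pics/s7c.png',cv2.resize(a[110:230,230:380],None,fx=5,fy=5,interpolation=2))
"
```

```text
t: 16.65
position: [578.5, -164.0, 128.0]
tcp_rot: [0.595, 2.806, 0.248]
force: [-0.8, -0.6, -4.1]
grip_width: 0.109
target [ 580.5 -163.4  127.6] shift [-0.0015  0.0012  0.001 ] rot [-0.0004 -0.0005 -0.001 ] now [ 578.5 -164.   128. ] tilt 18.0 q [-0.55  0.08  1.9   0.3   0.99 -1.85] F [-0.8 -0.6 -4.1] t 16.65 g 0.109
target [ 576.4 -165.   131. ] shift [ 0.0007 -0.0011 -0.0036] rot [-0.0498 -0.0499 -0.001 ] now [ 578.5 -164.   128. ] tilt 18.0 q [-0.55  0.08  1.9   0.3   0.99 -1.85] F [-0.8 -0.6 -4.1] t 16.65 g 0.109
target [ 572.1 -166.7  134. ] shift [ 0.0032 -0.0035 -0.0079] rot [-0.0992 -0.0992 -0.001 ] now [ 578.5 -164.   128. ] tilt 18.0 q [-0.55  0.08  1.9   0.3   0.99 -1.85] F [-0.8 -0.6 -4.1] t 16.65 g 0.109
target [ 567.6 -168.5  136.7] shift [ 0.0058 -0.0062 -0.012 ] rot [-0.1486 -0.1485 -0.001 ] now [ 578.5 -164.   128. ] tilt 18.0 q [-0.55  0.08  1.9   0.3   0.99 -1.85] F [-0.8 -0.6 -4.1] t 16.65 g 0.109
target [ 562.9 -170.3  139.1] shift [ 0.0087 -0.0091 -0.0158] rot [-0.1979 -0.1979 -0.001 ] now [ 578.5 -164.   128. ] tilt 18.0 q [-0.55  0.08  1.9   0.3   0.99 -1.85] F [-0.8 -0.6 -4.1] t 16.65 g 0.109
target [ 558.1 -172.1  141.1] shift [ 0.0117 -0.0121 -0.0193] rot [-0.2473 -0.2472 -0.001 ] now [ 578.5 -164.   128. ] tilt 18.0 q [-0.55  0.08  1.9   0.3   0.99 -1.85] F [-0.8 -0.6 -4.1] t 16.65 g 0.109
target [ 553.1 -174.   142.8] shift [ 0.0149 -0.0153 -0.0225] rot [-0.2967 -0.2966 -0.001 ] now [ 578.5 -164.   128. ] tilt 18.0 q [-0.55  0.08  1.9   0.3   0.99 -1.85] F [-0.8 -0.6 -4.1] t 16.65 g 0.109
```

View pics/s7c.png

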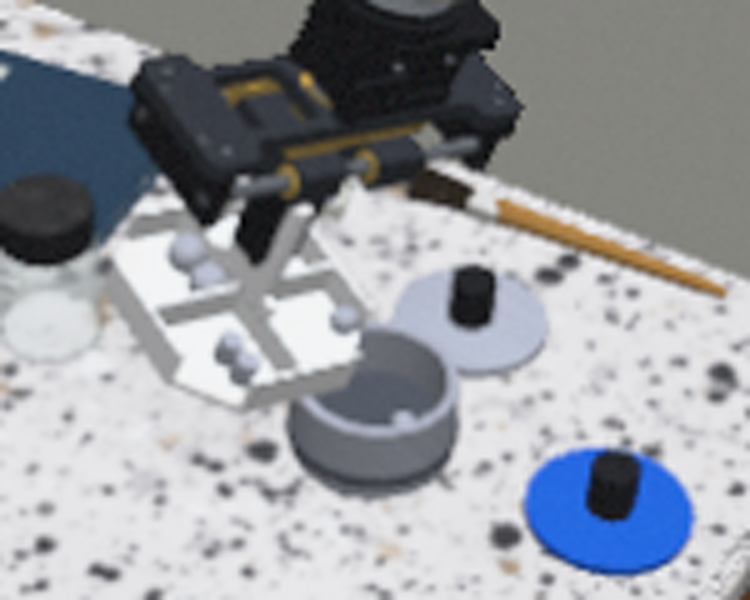

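```bash
python3 -m crank '[{"grip":0,"tx":0.0005,"ty":-0.0005,"tz":-0.001,"wx":-0.012,"wy":-0.012,"wz":0},{"grip":0,"tx":0.001,"ty":-0.001,"tz":-0.002,"wx":-0.03,"wy":-0.03,"wz":0},{"grip":0,"tx":0.002,"ty":-0.002,"tz":-0.004,"wx":-0.05,"wy":-0.05,"wz":0},{"grip":0,"tx":0.0032,"ty":-0.0032,"tz":-0.006,"wx":-0.075,"wy":-0.075,"wz":0},{"grip":0,"tx":0.0045,"ty":-0.0045,"tz":-0.008,"wx":-0.1,"wy":-0.1,"wz":0},{"grip":0,"tx":0.0055,"ty":-0.0055,"tz":-0.01,"wx":-0.12,"wy":-0.12,"wz":0},{"grip":0,"tx":0.0065,"ty":-0.0065,"tz":-0.0115,"wx":-0.138,"wy":-0.138,"wz":0},{"grip":0,"tx":0.007,"ty":-0.007,"tz":-0.0125,"wx":-0.148,"wy":-0.148,"wz":0}]'
python3 -c "
from h import *
for th in (30,35,40,44): pour(th,-15,66)
a=cv2.cvtColor(cap('scene','s8')['frame'],cv2.COLOR_RGB2BGR)
cv2.imwrite('pics/s8c.png',cv2.resize(a[110:230,230:380],None,fx=5,fy=5,interpolation=2))
"
```

```text
t: 17.7
position: [566.8, -169.3, 137.9]
tcp_rot: [0.555, 2.616, 0.39]
force: [0.4, -0.9, -3.2]
grip_width: 0.113
target [ 567.6 -168.5  136.7] shift [0.0002 0.0006 0.0015] rot [-0.0003  0.0017 -0.0005] now [ 566.8 -169.3  137.9] tilt 30.1 q [-0.69 -0.02  2.05  0.58  0.92 -2.15] F [ 0.4 -0.9 -3.2] t 17.7 g 0.113
target [ 561.7 -170.7  139.7] shift [ 0.003  -0.0022 -0.0042] rot [-0.062  -0.06   -0.0004] now [ 566.8 -169.3  137.9] tilt 30.1 q [-0.69 -0.02  2.05  0.58  0.92 -2.15] F [ 0.4 -0.9 -3.2] t 17.7 g 0.113
target [ 555.6 -173.1  142. ] shift [ 0.0061 -0.0054 -0.0095] rot [-0.1238 -0.1217 -0.0003] now [ 566.8 -169.3  137.9] tilt 30.1 q [-0.69 -0.02  2.05  0.58  0.92 -2.15] F [ 0.4 -0.9 -3.2] t 17.7 g 0.113
target [ 550.6 -175.   143.5] shift [ 0.0089 -0.0082 -0.0135] rot [-0.1731 -0.171  -0.0003] now [ 566.8 -169.3  137.9] tilt 30.1 q [-0.69 -0.02  2.05  0.58  0.92 -2.15] F [ 0.4 -0.9 -3.2] t 17.7 g 0.113
```

View pics/s8c.png

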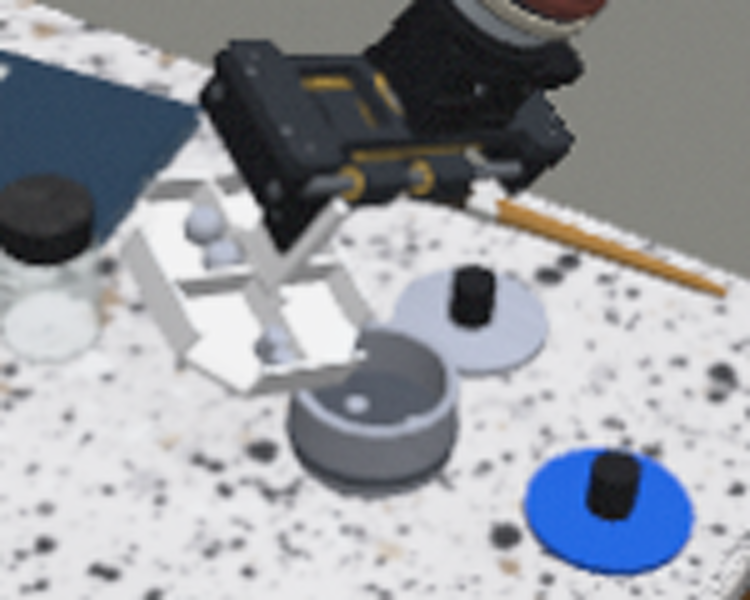

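```bash
python3 -c "
from h import *
for th,z in ((27,70),(22,76),(16,84),(10,94),(5,104),(2,112),(0.5,120),(0,128)): pour(th,-15,z)
" | sed 's/now.*//'
```

```text
target [ 571.  -167.1  138.7] shift [-0.003   0.0036  0.0015] rot [ 0.037   0.0385 -0.0005] 
target [ 576.4 -165.   141. ] shift [-0.0074  0.008   0.0025] rot [ 0.0987  0.1002 -0.0006] 
target [ 582.5 -162.7  143.8] shift [-0.0124  0.013   0.0033] rot [ 0.1728  0.1743 -0.0006] 
target [ 588.1 -160.5  148. ] shift [-0.0175  0.0181  0.0027] rot [ 0.2468  0.2483 -0.0007] 
target [ 592.3 -158.9  152.7] shift [-0.0219  0.0225  0.0009] rot [ 0.3086  0.31   -0.0007] 
target [ 594.6 -158.   157.3] shift [-0.025   0.0257 -0.0019] rot [ 0.3456  0.347  -0.0008] 
target [ 595.6 -157.6  163.6] shift [-0.028   0.0286 -0.0068] rot [ 0.3641  0.3655 -0.0008] 
target [ 596.  -157.5  171. ] shift [-0.0308  0.0315 -0.013 ] rot [ 0.3703  0.3717 -0.0008]
```

```bash
python3 -m crank '[{"grip":0,"tx":-0.003,"ty":0.0034,"tz":0.0005,"wx":0.037,"wy":0.038,"wz":0},{"grip":0,"tx":-0.0074,"ty":0.008,"tz":0.002,"wx":0.099,"wy":0.1,"wz":0},{"grip":0,"tx":-0.0124,"ty":0.013,"tz":0.003,"wx":0.173,"wy":0.174,"wz":0},{"grip":0,"tx":-0.0175,"ty":0.018,"tz":0.0027,"wx":0.247,"wy":0.248,"wz":0},{"grip":0,"tx":-0.022,"ty":0.0225,"tz":0.001,"wx":0.309,"wy":0.31,"wz":0},{"grip":0,"tx":-0.025,"ty":0.0257,"tz":-0.002,"wx":0.346,"wy":0.347,"wz":0},{"grip":0,"tx":-0.028,"ty":0.0286,"tz":-0.007,"wx":0.364,"wy":0.3655,"wz":0},{"grip":0,"tx":-0.031,"ty":0.0315,"tz":-0.013,"wx":0.3705,"wy":0.372,"wz":0}]'
python3 -c "
from h import *
go(450,-100,183,66.1)
a=cv2.cvtColor(cap('scene','s9')['frame'],cv2.COLOR_RGB2BGR)
cv2.imwrite('pics/s9c.png',cv2.resize(a[110:230,230:380],None,fx=5,fy=5,interpolation=2))
"
```

```text
t: 18.75
position: [596.6, -156.9, 170.9]
tcp_rot: [-0.65, -3.071, -0.0]
force: [-0.0, 0.6, -2.7]
grip_width: 0.109
at [ 596.6 -156.9  170.9] yaw 66.1 tilt 0.13 shift [ 0.1571 -0.0074 -0.0118] len 0.158 wz -0.0001 t 18.75 F [-0.   0.6 -2.7] g 0.109
```

View pics/s9c.png

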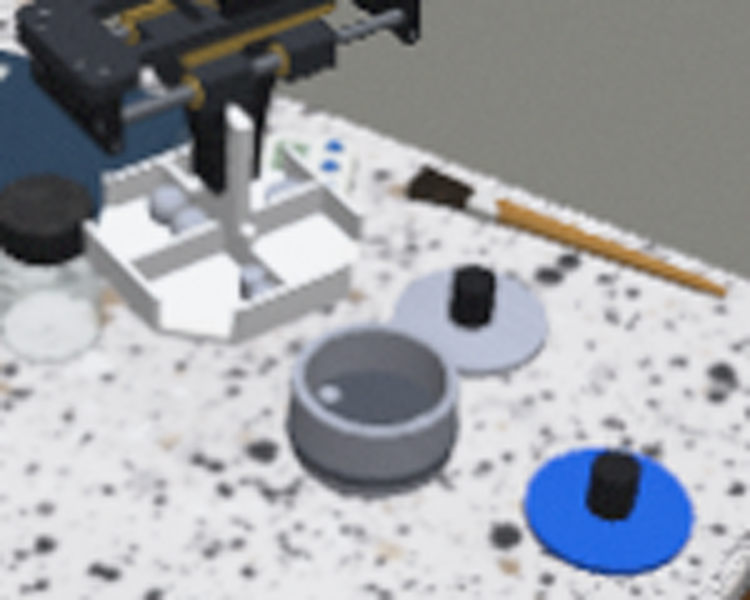

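```bash
python3 -m crank '[{"grip":0,"tx":0.005,"ty":0,"tz":-0.001,"wx":0,"wy":0,"wz":0},{"grip":0,"tx":0.018,"ty":0,"tz":-0.003,"wx":0,"wy":0,"wz":0},{"grip":0,"tx":0.04,"ty":0,"tz":-0.006,"wx":0,"wy":0,"wz":0},{"grip":0,"tx":0.068,"ty":-0.002,"tz":-0.009,"wx":0,"wy":0,"wz":0},{"grip":0,"tx":0.098,"ty":-0.004,"tz":-0.011,"wx":0,"wy":0,"wz":0},{"grip":0,"tx":0.126,"ty":-0.006,"tz":-0.012,"wx":0,"wy":0,"wz":0},{"grip":0,"tx":0.148,"ty":-0.007,"tz":-0.012,"wx":0,"wy":0,"wz":0},{"grip":0,"tx":0.157,"ty":-0.007,"tz":-0.012,"wx":0,"wy":0,"wz":0}]'
python3 -c "
from h import *
go(433,98,183,66.1)"
python3 -m crank '[{"grip":0,"tx":0.003,"ty":0.006,"tz":0,"wx":0,"wy":0,"wz":0},{"grip":0,"tx":0.011,"ty":0.02,"tz":0,"wx":0,"wy":0,"wz":0},{"grip":0,"tx":0.025,"ty":0.044,"tz":0,"wx":0,"wy":0,"wz":0},{"grip":0,"tx":0.041,"ty":0.074,"tz":0,"wx":0,"wy":0,"wz":0},{"grip":0,"tx":0.059,"ty":0.106,"tz":0,"wx":0,"wy":0,"wz":0},{"grip":0,"tx":0.076,"ty":0.136,"tz":0,"wx":0,"wy":0,"wz":0},{"grip":0,"tx":0.089,"ty":0.16,"tz":0,"wx":0,"wy":0,"wz":0},{"grip":0,"tx":0.096,"ty":0.174,"tz":0,"wx":0,"wy":0,"wz":0}]'
python3 -c "
from h import *
go(502,187.5,130,66.1)
a=cv2.cvtColor(cap('scene','s10')['frame'],cv2.COLOR_RGB2BGR)
b=cv2.cvtColor(cap('top','t10')['frame'],cv2.COLOR_RGB2BGR)
cv2.imwrite('pics/s10c.png',np.hstack([cv2.resize(a[190:310,180:320],None,fx=3,fy=3,interpolation=2),cv2.resize(b[170:250,265:325],None,fx=4.5,fy=4.5,interpolation=2)]))
"
```

```text
t: 19.8
position: [448.4, -99.3, 182.8]
tcp_rot: [-0.651, -3.071, -0.0]
force: [0.1, -0.1, -3.2]
grip_width: 0.111
at [448.4 -99.3 182.8] yaw 66.06 tilt 0.12 shift [ 9.410e-02  1.741e-01 -1.000e-04] len 0.198 wz -0.0007 t 19.8 F [ 0.1 -0.1 -3.2] g 0.111
t: 20.8
position: [432.7, 100.1, 183.1]
tcp_rot: [-0.648, -3.072, -0.0]
force: [0.0, -0.3, -3.3]
grip_width: 0.113
at [432.7 100.1 183.1] yaw 66.19 tilt 0.13 shift [-0.0282  0.108   0.053 ] len 0.124 wz 0.0016 t 20.8 F [ 0.  -0.3 -3.3] g 0.113
```

View pics/s10c.png

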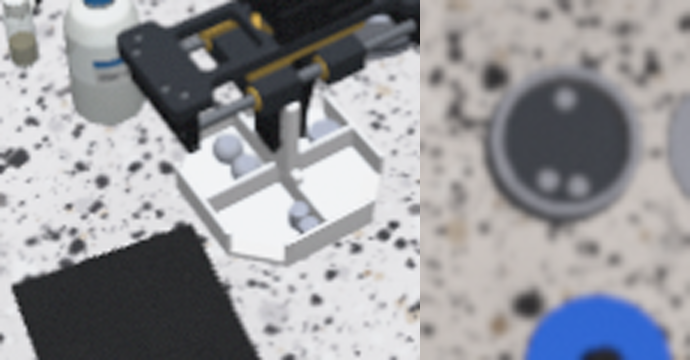

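```bash
python3 -c "
from h import *
go(500.5,187,130,66.1)"
python3 -m crank '[{"grip":0,"tx":-0.001,"ty":0.005,"tz":0,"wx":0,"wy":0,"wz":0},{"grip":0,"tx":-0.004,"ty":0.018,"tz":0.002,"wx":0,"wy":0,"wz":0},{"grip":0,"tx":-0.01,"ty":0.037,"tz":0.006,"wx":0,"wy":0,"wz":0},{"grip":0,"tx":-0.016,"ty":0.058,"tz":0.014,"wx":0,"wy":0,"wz":0},{"grip":0,"tx":-0.021,"ty":0.079,"tz":0.026,"wx":0,"wy":0,"wz":0},{"grip":0,"tx":-0.025,"ty":0.095,"tz":0.038,"wx":0,"wy":0,"wz":0},{"grip":0,"tx":-0.0268,"ty":0.103,"tz":0.048,"wx":0,"wy":0,"wz":0},{"grip":0,"tx":-0.0268,"ty":0.1066,"tz":0.053,"wx":0,"wy":0,"wz":0}]'
python3 -c "
from h import *
go(500.5,187,58,66.1)
a=cv2.cvtColor(cap('scene','s11')['frame'],cv2.COLOR_RGB2BGR)
cv2.imwrite('pics/s11c.png',cv2.resize(a[210:350,165:295],None,fx=4,fy=4,interpolation=2))"
```

```text
at [432.8  99.7 183. ] yaw 66.22 tilt 0.13 shift [-0.0268  0.1072  0.0529] len 0.123 wz 0.0021 t 20.9 F [ 0.2 -0.7 -3.8] g 0.112
t: 21.9
position: [500.4, 184.7, 129.0]
tcp_rot: [-0.651, -3.07, 0.001]
force: [-0.6, 0.3, -4.8]
grip_width: 0.109
at [500.4 184.7 129. ] yaw 66.06 tilt 0.2 shift [0.0006 0.0023 0.071 ] len 0.071 wz -0.0007 t 21.9 F [-0.6  0.3 -4.8] g 0.109
```

View pics/s11c.png

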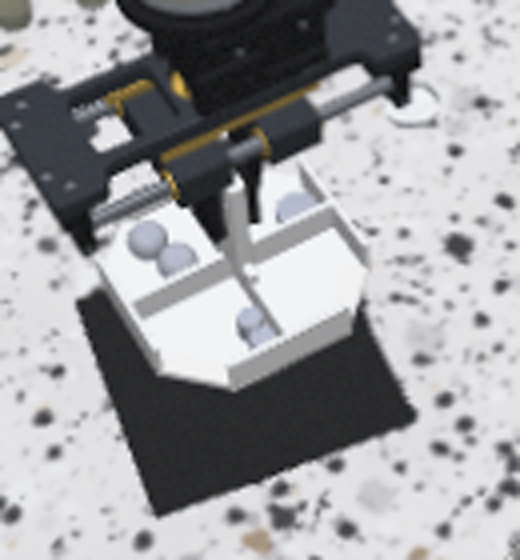

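Tray is over the mat with two large balls, two pins and the puck aboard; lower it.

```bash
python3 -m crank '[{"grip":0,"tx":0,"ty":0.0005,"tz":0.004,"wx":0,"wy":0,"wz":0},{"grip":0,"tx":0,"ty":0.001,"tz":0.014,"wx":0,"wy":0,"wz":0},{"grip":0,"tx":0,"ty":0.001,"tz":0.028,"wx":0,"wy":0,"wz":0},{"grip":0,"tx":0,"ty":0.0015,"tz":0.042,"wx":0,"wy":0,"wz":0},{"grip":0,"tx":0,"ty":0.0015,"tz":0.055,"wx":0,"wy":0,"wz":0},{"grip":0,"tx":0,"ty":0.0015,"tz":0.064,"wx":0,"wy":0,"wz":0},{"grip":0,"tx":0,"ty":0.0015,"tz":0.068,"wx":0,"wy":0,"wz":0},{"grip":0,"tx":0,"ty":0.0015,"tz":0.07,"wx":0,"wy":0,"wz":0}]'
python3 -m crank '[{"grip":0,"tx":0,"ty":0,"tz":0.001,"wx":0,"wy":0,"wz":0},{"grip":0,"tx":0,"ty":0,"tz":0.002,"wx":0,"wy":0,"wz":0},{"grip":0,"tx":0,"ty":0,"tz":0.003,"wx":0,"wy":0,"wz":0},{"grip":0,"tx":0,"ty":0,"tz":0.004,"wx":0,"wy":0,"wz":0},{"grip":0,"tx":0,"ty":0,"tz":0.0045,"wx":0,"wy":0,"wz":0},{"grip":0,"tx":0,"ty":0,"tz":0.005,"wx":0,"wy":0,"wz":0},{"grip":0,"tx":0,"ty":0,"tz":0.005,"wx":0,"wy":0,"wz":0},{"grip":0,"tx":0,"ty":0,"tz":0.005,"wx":0,"wy":0,"wz":0}]'
python3 -c "
from h import *
go(500.5,187,54,66.1)"
```

```text
t: 22.95
position: [501.1, 186.1, 60.0]
tcp_rot: [-0.651, -3.072, 0.0]
force: [0.1, -0.3, -4.2]
grip_width: 0.116
t: 23.95
position: [500.9, 186.1, 55.0]
tcp_rot: [-0.651, -3.071, 0.0]
force: [-0.1, -0.6, -3.4]
grip_width: 0.112
at [500.9 186.1  55. ] yaw 66.08 tilt 0.12 shift [0.0008 0.0007 0.001 ] len 0.001 wz -0.0004 t 23.95 F [-0.1 -0.6 -3.4] g 0.112
```

```bash
python3 -m crank '[{"grip":0,"tx":0,"ty":0,"tz":0.0005,"wx":0,"wy":0,"wz":0},{"grip":0,"tx":0,"ty":0,"tz":0.001,"wx":0,"wy":0,"wz":0},{"grip":0,"tx":0,"ty":0,"tz":0.0013,"wx":0,"wy":0,"wz":0},{"grip":0,"tx":0,"ty":0,"tz":0.0016,"wx":0,"wy":0,"wz":0},{"grip":0,"tx":0,"ty":0,"tz":0.002,"wx":0,"wy":0,"wz":0},{"grip":0,"tx":0,"ty":0,"tz":0.002,"wx":0,"wy":0,"wz":0},{"grip":0,"tx":0,"ty":0,"tz":0.002,"wx":0,"wy":0,"wz":0},{"grip":0,"tx":0,"ty":0,"tz":0.002,"wx":0,"wy":0,"wz":0}]'
python3 -c "
from h import *
go(500.5,187,54,66.1)
a=cv2.cvtColor(cap('scene','s12')['frame'],cv2.COLOR_RGB2BGR)
cv2.imwrite('pics/s12c.png',cv2.resize(a[210:350,165:295],None,fx=4,fy=4,interpolation=2))"
```

```text
t: 24.95
position: [501.3, 186.2, 53.9]
tcp_rot: [-0.651, -3.072, -0.0]
force: [-3.0, -0.4, 5.6]
grip_width: 0.109
at [501.3 186.2  53.9] yaw 66.08 tilt 0.08 shift [ 0.0011  0.0004 -0.0001] len 0.001 wz -0.0003 t 24.95 F [-3.  -0.4  5.6] g 0.109
```

View pics/s12c.png

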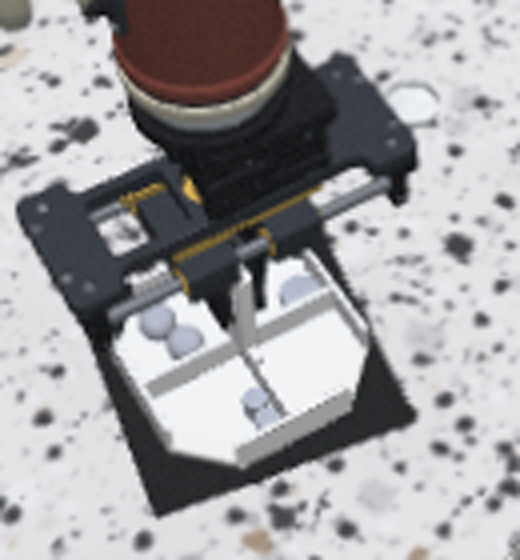

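Touching down (+5.6 N). Release, rise and back off.

```bash
python3 -m crank '[{"grip":25,"tx":0,"ty":0,"tz":0,"wx":0,"wy":0,"wz":0},{"grip":40,"tx":0,"ty":0,"tz":0,"wx":0,"wy":0,"wz":0},{"grip":50,"tx":0,"ty":0,"tz":0,"wx":0,"wy":0,"wz":0},{"grip":60,"tx":0,"ty":0,"tz":0,"wx":0,"wy":0,"wz":0},{"grip":60,"tx":0,"ty":0,"tz":0,"wx":0,"wy":0,"wz":0},{"grip":60,"tx":0,"ty":0,"tz":-0.01,"wx":0,"wy":0,"wz":0},{"grip":60,"tx":0,"ty":0,"tz":-0.035,"wx":0,"wy":0,"wz":0},{"grip":60,"tx":0,"ty":0,"tz":-0.075,"wx":0,"wy":0,"wz":0}]'
python3 -m crank '[{"grip":60,"tx":0,"ty":0,"tz":-0.04,"wx":0,"wy":0,"wz":0},{"grip":60,"tx":0,"ty":0,"tz":-0.08,"wx":0,"wy":0,"wz":0},{"grip":60,"tx":0.02,"ty":-0.02,"tz":-0.1,"wx":0,"wy":0,"wz":0},{"grip":60,"tx":0.04,"ty":-0.06,"tz":-0.1,"wx":0,"wy":0,"wz":0},{"grip":60,"tx":0.05,"ty":-0.1,"tz":-0.1,"wx":0,"wy":0,"wz":0},{"grip":60,"tx":0.05,"ty":-0.14,"tz":-0.1,"wx":0,"wy":0,"wz":0},{"grip":60,"tx":0.05,"ty":-0.16,"tz":-0.1,"wx":0,"wy":0,"wz":0},{"grip":60,"tx":0.05,"ty":-0.17,"tz":-0.1,"wx":0,"wy":0,"wz":0}]'
python3 -c "
from h import *
go(500.5,187,54,66.1)
a=cv2.cvtColor(cap('scene','s13')['frame'],cv2.COLOR_RGB2BGR)
b=cv2.cvtColor(cap('top','t13')['frame'],cv2.COLOR_RGB2BGR)
cv2.imwrite('pics/s13c.png',np.hstack([cv2.resize(a[90:350,130:400],None,fx=1.5,fy=1.5,interpolation=2),cv2.resize(b[20:280,110:380],None,fx=1.46,fy=1.5,interpolation=2)]))
for n,f in(('top','t13'),('scene','s13')):
    c=load(f);hsv=cv2.cvtColor(c['frame'],cv2.COLOR_RGB2HSV)
    p=proj(c,[500,187,3]).astype(int)
    m=(hsv[...,2]<60).astype(np.uint8);r=np.zeros_like(m);r[p[1]-50:p[1]+50,p[0]-50:p[0]+50]=1
cv2.imwrite('pics/s13d.png',np.hstack([cv2.resize(a[255:340,175:275],None,fx=4,fy=4,interpolation=2),cv2.resize(b[170:255,110:205],None,fx=4,fy=4,interpolation=2)]))
"
```

```text
t: 26.0
position: [500.0, 185.8, 128.1]
tcp_rot: [-0.65, -3.069, 0.002]
force: [0.4, 0.0, -0.5]
grip_width: 0.6
t: 27.0
position: [386.5, 50.2, 229.0]
tcp_rot: [-0.653, -3.073, -0.0]
force: [-0.2, 0.9, 0.5]
grip_width: 0.6
at [386.5  50.2 229. ] yaw 66.01 tilt 0.03 shift [-0.0486  0.1713  0.175 ] len 0.25 wz -0.0016 t 27.0 F [-0.2  0.9  0.5] g 0.6
```

View pics/s13c.png

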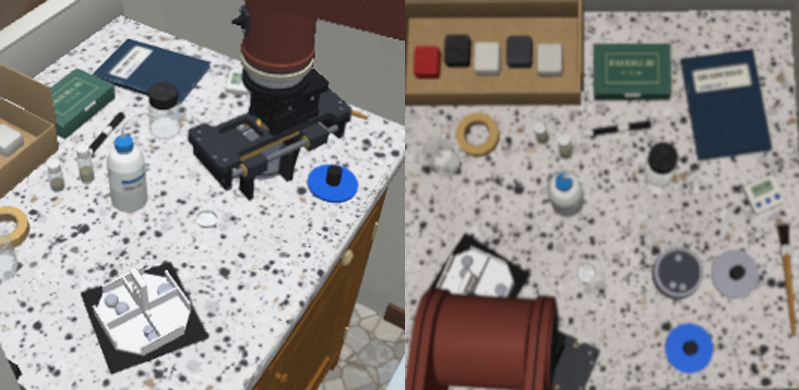

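View pics/s13d.png

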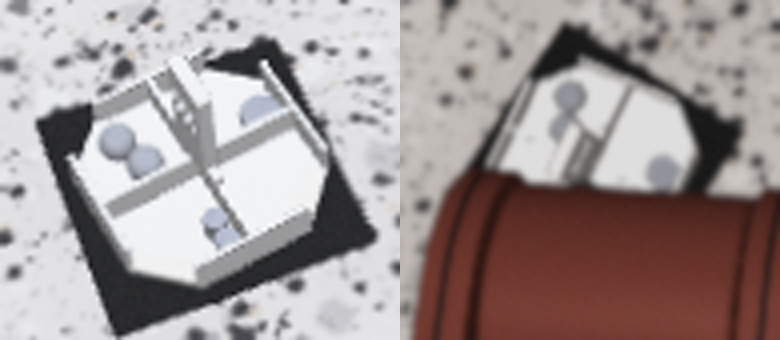

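```bash
python3 - <<'E'
from h import *
c=load('s13');S=lambda x,y:(175+x/4-.5,255+y/4-.5)
f=lambda a,z:onz(c,S(*a),z)[:2]
print('tray', (f((106,208),27)+f((294,116),27))/2,(f((150,94),27)+f((243,237),27))/2)
print('edges',(f((196,272),27)+f((312,212),27))/2,(f((72,158),27)+f((128,262),27))/2,(f((264,62),27)+f((326,146),27))/2)
print('mat',np.mean([f(p,3) for p in((38,122),(268,38),(376,238),(118,336))],0))
E
```

```text
tray [495.50301727 187.89949036] [497.72342093 190.98051629]
edges [441.9026481  211.98551035] [522.17258047 243.06396294] [476.24188439 128.11869546]
mat [500.3838603  185.99431782]
```

```bash
python3 -c "
from cell import job_done; print(job_done())"
```

```text
the job is handed in; nothing more can be done
None
```

The job is handed in at about t = 27 s of the 72 s allowed: the jar is charged and open, and the tray is back on its mat.

- **Lid:** I took the grey lid off the jar and laid it knob up on the worktop about 110 mm to its right. The blue look-alike stayed where it was.
- **Pour:** I gripped the tray by its handle and tipped it over the corner of the small-ball bay, up to 30 degrees. Balls had already started rolling out by 18 degrees, below the 25–35 degrees given. The top view then showed all three in the jar.
- **Tray:** I set it back on the mat and moved the gripper clear of it. The last pictures show two large balls, two pins and the puck still in it, and the bottle, beaker and screw-cap jar in their places.

**Checks that disagreed:**
- **Tray centring:** my last measurements put the tray 1 to 6 mm from the mat's centre, depending on the edges used. The gripper position at release was within 1–2 mm.
- **Wrist force:** the vertical force reading dropped from about 4.8 N to 2.7 N after the pour, more than three small balls weigh. It drifted back up to between 3.4 and 4.8 N as I returned the tray, and the pictures show nothing else lost.

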